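# Sort full and empty screw tins from a tip-out bin by their weight

### The arm

A 7-joint arm with a two-finger parallel gripper is mounted at the origin on a cart in front of the work surface, level with it; the furniture and walls round the work are solid. World frame = base frame: x ahead of the robot, y to its left, z up, the work surface at z = 0. Lengths are in m, angles in rad, forces in N, time in s.
With the tool pointing down it reaches from about 0.4 to 0.9 m from the base axis. Payload 5.5 kg.
Tool frame: the origin (TCP) lies at the very end of the fingers, on their centre line; the grasp point (between the pads) lies 19 mm behind it; z points along the fingers, y is the line along which they close (so a half turn about z gives the same grasp; the last joint's range is limited). The gripper opens to 85 mm and grips with 20 to 120 N. Pads are 22 mm wide; open, the fingers measure 114 mm over their backs; the gripper's body (76 mm by 85 mm) begins 54 mm behind the grasp point. The pads swing forward as they close: fully open they stand 13 mm farther back than shut.
Start: joints at [1.538, 0.501, -0.427, 1.55, 0.221, 1.138, -0.21], TCP at [0.19, -0.622, 0.231] pointing down, gripper open.
Joint ranges: [-2.88, 2.88], [-0.31, 2.03], [-1.54, 1.56], [0.2, 2.42], [-1.41, 4.55], [0.19, 2.02], [-2.57, 2.57]. Speed limits (rad/s): [2.57, 2.57, 3.14, 3.14, 3.14, 3.14, 3.14].

### API

Orientations are given as [roll, pitch, yaw] about the fixed x, y, z axes, in that order (R = Rz(yaw) Ry(pitch) Rx(roll)).
In Python, from bench import r, cams, monitor gives the robot as it stands (r), with the cameras (cams) and the readings (monitor).
- The arm moves only by the tool steer_hand, called in YAML: its name, and indented under it one key for each argument. Schema: {"type":"object","properties":{"offsets":{"type":"array","items":{"type":"array","items":{"type":"array","items":{"type":"number"},"minItems":7,"maxItems":7},"minItems":1,"maxItems":12},"minItems":1,"maxItems":1},"only":{"type":"string"},"quiet":{"type":"boolean"},"lines":{"type":"string"}},"required":["offsets"],"additionalProperties":false}. offsets is a list that holds a single list of rows (three levels of brackets), with 1 to 12 rows, each of 7 numbers: dx, dy, dz in shares of 800 mm (1.0 is 800 mm), then a rotation vector rx, ry, rz in shares of pi/2 rad (1.0 is pi/2 rad), then the finger opening in m; each row shifts and turns the commanded pose from where the row before left it, along the tool's axes as they then stand; what a row does not reach is not made up. A row lasts 1/12 s, in which the tool goes at most 0.0417 m and 0.125 rad, less where a joint would pass 70% of its speed; a pose out of reach is approached as far as the arm can. The fingers move at their own pace and stop on an object; the grip force is fixed at half the most. Time passes only in rows, so rows that do not move let the fingers close. The tool returns the time, the measured TCP pose, the force, the opening and the grip force at its end. only (a regular expression) keeps the lines of the reply that match it, lines (a string "A,B") keeps lines A to B, and quiet returns only ok. Input that does not fit is refused with a message, and nothing moves.
- monitor.read_state(): the state, without advancing time (a new reading comes with each control period).
- cams.snapshot(name): name is "side" or "top"; returns a dict with "frame" (480x640x3 uint8, red, green, blue), "depth" (480x640 float32, m along the optical axis (not along the pixel's ray), 0 where there is no reading), "camera_matrix" (3x3 intrinsics, pixels), "k1" (the pictures are not rectified: a ray, as slopes to the right and down, at radius r is drawn at 1 + k1 r^2 times it, then the intrinsics apply), "R" (3x3) and "t" (3): a world point X has camera coordinates R X + t. Camera axes: x right, y down, z forward; pixel columns grow to the right and rows downward; lengths in m; the calibration is good to about 2 mm. A picture is of the moment at which its call begins.
- r.sign_off(): hands the job in; it is judged then, once.
The state is a dict: "clock": time; "joint_positions": joint angles; "qd": joint speeds; "effort": joint torques, N m; "tool_pos": TCP position; "orientation": TCP orientation; "force": force on the tool from outside, world axes, zero at the start; "torque": the same for the moment, N m; "grip_width": finger opening in m; "finger_force": force on a finger pad.
Only numpy, scipy, OpenCV 4.12 (cv2) and the standard library are available. Lean on these libraries where they do the work, as an engineer would, in place of code of your own. Each camera call takes 0.05 s, during which the arm holds its last target. There are 200 camera calls.

### The job

Pull the handle of the plywood tip-out bin to tip it fully forward, take out the two sealed blue tins and feel by lifting whether each is full or empty: a full tin goes upright in the green tray, an empty one upright in the yellow tray (they may both be full or both empty), set down gently, not dropped. Leave the bin tipped open for refilling, and do not disturb the pliers, the marker pen or the tape measure on top of the cabinet.

Things in the scene. Friction and masses are not known exactly. Their poses are not given: they have to be found in the camera images.
- cabinet: plywood cabinet fixed to the bench, 112 deep (x) x 246 wide (y) x 196 mm high, its open front facing the robot. Origin: centre of its underside; x points from the front to the back, y to the left along the front, z up. Its top board overhangs the tins, so they can be taken out only when the bin is tipped forward
- bin (a joint): angle of the bin about its hinge: 0 = shut, 0.60 rad = tipped fully forward against its stop. It takes 3 to 10 N at the handle, more with full tins inside. The hinge is stiff enough for the bin to stay tipped when it is let go, also when empty
- bin_handle (a point): middle of the upright bar of the handle on the bin's front panel (mid-width, 94 mm above the bench when shut): dark steel bow, round bar 12 mm thick, straight for 14 mm above and below this point, 41 mm free between bar and panel. Pinch the bar from left and right; the point turns with the bin, its axes are the cabinet's when shut
- bin_hinge (a point): middle of the hinge line (along the cabinet's y, 26 mm above the bench). Handle bar when shut: 52 mm in front of it, 68 mm above it; when tipped: 81 mm in front, 27 mm above. Bin, heights above the hinge when shut: floor 5, front panel 96, sides and back 55, dividers 39 mm; two compartments, centres 104 mm apart; panel 10 mm thick
- tin_1: sealed square tin, 56 x 56 x 115 mm tall: blue, silver lid, pale label, yellow tape over the lid; the two look alike. Origin: centre of the underside, z up its axis. Full (packed with screws) 0.45 to 0.62 kg, empty 0.11 to 0.14 kg; which is which changes. Starts upright in the bin's left compartment; leans on its front panel once tipped. Grip it across with 30 N
- tin_2: sealed square tin, 56 x 56 x 115 mm tall: blue, silver lid, pale label, yellow tape over the lid; the two look alike. Origin: centre of the underside, z up its axis. Full (packed with screws) 0.45 to 0.62 kg, empty 0.11 to 0.14 kg; which is which changes. Starts upright in the bin's right compartment; leans on its front panel once tipped. Grip it across with 30 N
- tray_full: low open green plastic tray for the full tins, loose on the bench, 200 x 130 mm outside and 38 mm high, walls and floor 4 mm. Origin: centre of its underside; x along its length, y across it, z up. Two tins stand in it one behind the other (45 mm either side of the centre)
- tray_empty: low open yellow plastic tray for the empty tins, loose on the bench, 200 x 130 mm outside and 38 mm high, walls and floor 4 mm. Origin: centre of its underside; x along its length, y across it, z up. Two tins stand in it one behind the other (45 mm either side of the centre)
- pliers: red-handled pliers, 175 mm long, 32 wide, 14 high, lying on the bench beyond the trays; origin at the centre of the underside, y along the length. Leave alone
- pen: red and white marker pen, 135 mm long, 16 high, lying to the left of the cabinet; origin at the centre of its underside, y along the length. Leave alone
- tape_rule: yellow tape measure, 75 mm long, 40 wide, 68 mm high, standing on top of the cabinet at its right end; origin at the centre of its underside. Leave alone

How it is judged:
On the way:
1. the bin is tipped fully forward (value of joint bin above 0.55 rad), for 0.2 s.
At the end, for the whole second after the job is handed in: Every tin stands upright (within 0.1 rad), at rest, on a tray's floor, its centre within 78 mm of the tray's middle lengthwise and 45 mm across: each full tin (over 2.8 N on its tray) in the green tray, each empty one (under 2.8 N) in the yellow; the bin still tipped beyond 0.5 rad (((x of tin_1 in the frame of tray_full between -0.078 and 0.078 m and y of tin_1 in the frame of tray_full between -0.045 and 0.045 m and z of tin_1 in the frame of tray_full between -0.002 and 0.012 m and contact force between tin_1 and tray_full above 2.8 N) or (x of tin_1 in the frame of tray_empty between -0.078 and 0.078 m and y of tin_1 in the frame of tray_empty between -0.045 and 0.045 m and z of tin_1 in the frame of tray_empty between -0.002 and 0.012 m and contact force between tin_1 and tray_empty between 0.3 and 2.8 N)) and angle between each of tin_1, tin_2's own z axis and vertical below 0.1 rad and linear speed of each of tin_1, tin_2 below 0.03 m/s and ((x of tin_2 in the frame of tray_full between -0.078 and 0.078 m and y of tin_2 in the frame of tray_full between -0.045 and 0.045 m and z of tin_2 in the frame of tray_full between -0.002 and 0.012 m and contact force between tin_2 and tray_full above 2.8 N) or (x of tin_2 in the frame of tray_empty between -0.078 and 0.078 m and y of tin_2 in the frame of tray_empty between -0.045 and 0.045 m and z of tin_2 in the frame of tray_empty between -0.002 and 0.012 m and contact force between tin_2 and tray_empty between 0.3 and 2.8 N)) and value of joint bin above 0.5 rad); the robot touches nothing.
It fails at once if a bystander (pliers, pen, tape measure) is moved by more than 25 mm (distance of any of pliers, pen, tape_rule from where it was at the start of the episode above 0.025 m).
It fails at once if a tin is dropped or banged into a tray (more than 60 N between them) (contact force between any of tin_1, tin_2 and tray_full above 60 N or contact force between any of tin_1, tin_2 and tray_empty above 60 N).
It also fails if it takes over 67 s, if anything falls off the work surface, if the arm or the gripper's body presses on something with over 40 N, if the wrist force passes 120 N, or if a joint passes its speed limit or range.

## Working session

There is one attempt and no reset: what is moved stays moved. The work goes in short steps, Python scripts to look and compute and a tool call to move; the robot and the scene stay as the last step left them, time stands still between calls to the robot, and variables do not carry over. Pictures are saved under pics/ and viewed, at most 10 in all, crops included, and the job is handed in when it is done.

```bash
ls; mkdir -p pics; python3 - <<'E'
from bench import r, cams, monitor
import cv2,numpy as np,pickle
print(monitor.read_state())
d={}
for n in("side","top"):
    s=cams.snapshot(n); d[n]=s
    cv2.imwrite(f"pics/{n}0.png",s["frame"][:,:,::-1]); print(n,s["camera_matrix"],s["k1"],s["R"],s["t"])
pickle.dump(d,open("s0.pkl","wb"))
E
```

```text
bench.py
pics
{'clock': 0.0, 'joint_positions': array([ 1.53817933,  0.50183816, -0.42677299,  1.55145722,  0.22079108,
        1.13832378, -0.21029678]), 'qd': array([-4.25597986e-04,  4.26510319e-05,  1.66591509e-03, -6.10730754e-04,
        4.94547394e-04,  4.09764278e-04,  1.12837706e-04]), 'effort': array([ 3.76980215e-04, -5.69521987e+01, -5.81601486e+00, -2.80936235e+01,
        1.06221685e-02,  1.21548335e-02, -2.78762178e-05]), 'tool_pos': array([ 0.18923069, -0.62110742,  0.23026082]), 'orientation': array([-3.13962060e+00, -5.72730960e-05,  2.95856732e-01]), 'force': array([-0.52861432, -0.24372204,  0.43824736]), 'torque': array([0.01940612, 0.02163074, 0.01255924]), 'finger_force': 0.0, 'grip_width': 0.0856502655046417}
side [[573.44759963   0.         321.54586388]
 [  0.         573.44759963 237.02972142]
 [  0.           0.           1.        ]] 0.014643738603776043 [[-0.37892572 -0.92542505 -0.00194494]
 [-0.51332488  0.21193444 -0.83161371]
 [ 0.77000835 -0.31412144 -0.55535111]] [0.35004507 0.38436393 1.13719267]
top [[595.35665539   0.         315.87638554]
 [  0.         595.35665539 235.90219605]
 [  0.           0.           1.        ]] -0.08247335454314002 [[ 0.19539165 -0.98072208  0.00250971]
 [-0.88934921 -0.17826468 -0.42104595]
 [ 0.41337645  0.08003685 -0.90703584]] [0.01830169 0.62906929 1.3649739 ]
```

View pics/side0.png

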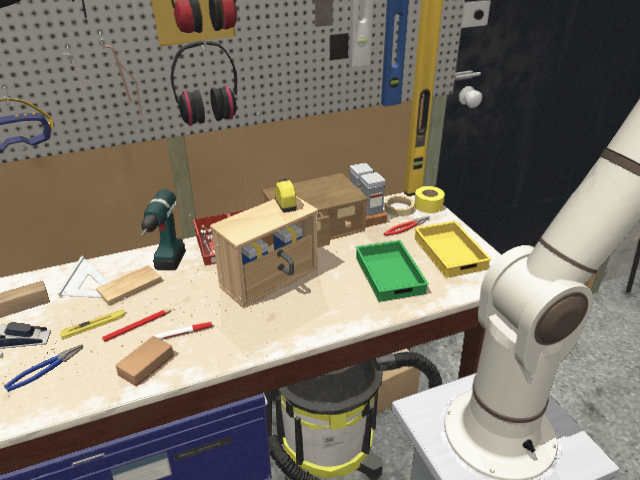

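View pics/top0.png

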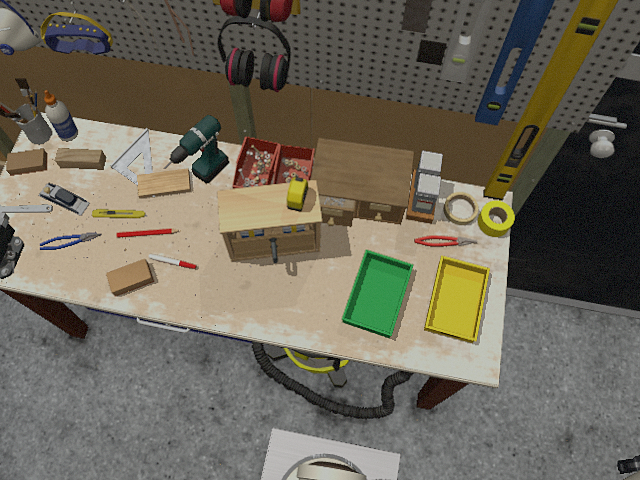

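The side view shows the cabinet around (265,250) with its handle at (287,262). The green tray is at (390,270) and the yellow one at (452,247). In the top view the cabinet top spans (219,190)-(321,228), with the handle at (274,250), the green tray at (379,293) and the yellow tray at (458,299). Next I'll measure these from depth.

```bash
cat > h.py <<'E'
import numpy as np,cv2
from scipy.spatial.transform import Rotation as Ro
def cloud(s):
    K=s["camera_matrix"];v,u=np.mgrid[0:480,0:640]
    d=np.array([s["k1"],0,0,0,0])
    p=cv2.undistortPoints(np.stack([u,v],-1).reshape(-1,1,2).astype(float),K,d).reshape(480,640,2)
    z=s["depth"][...,None]; c=np.concatenate([p*z,z],-1)
    return (c-s["t"])@s["R"]
def rect(P):
    return cv2.minAreaRect(P[:,:2].astype(np.float32)*1000)
def tool(R,v): return Ro.from_euler('xyz',R).inv().apply(v)
E
python3 - <<'E'
import pickle;from h import *
d=pickle.load(open("s0.pkl","rb"))
for n in d:
    s=d[n];W=cloud(s);ok=s["depth"]>0
    hsv=cv2.cvtColor(s["frame"],cv2.COLOR_RGB2HSV);h,S,V=cv2.split(hsv)
    z=W[...,2]; 
    def box(u0,u1,v0,v1):
        m=np.zeros(ok.shape,bool);m[v0:v1,u0:u1]=1;return m&ok
    B={'side':dict(g=(350,432,235,305),y=(410,495,215,280),c=(205,322,190,250),hd=(275,297,245,280)),
       'top':dict(g=(338,418,245,340),y=(420,495,252,345),c=(212,325,180,235),hd=(266,284,235,268))}[n]
    mg=box(*B['g'])&(h>50)&(h<85)&(S>120); my=box(*B['y'])&(h>20)&(h<35)&(S>120)
    for k,m in(('g',mg),('y',my)):
        mm=m&(z>.03)&(z<.045); print(n,k,mm.sum(),rect(W[mm]),np.median(z[m]))
    m=box(*B['c'])&(abs(z-.196)<.006); print(n,'cab',m.sum(),rect(W[m]),cv2.boxPoints(rect(W[m])),np.median(z[m]))
    m=box(*B['hd'])&(V<90); print(n,'hd',m.sum(),np.median(W[m],0),W[m].min(0),W[m].max(0))
    # bench plane check
    m=box(200,300,285,310) if n=='top' else box(220,300,330,345); print('bench',np.median(z[m]))
    im=s["frame"][170:320,190:510] if n=='top' else s["frame"][180:310,200:330]
    if n=='side': cv2.imwrite("pics/sc.png",cv2.resize(im,None,fx=4.5,fy=4.5,interpolation=2)[:,:,::-1])
E
```

```text
side g 506 ((531.5672607421875, -36.737937927246094), (136.4217529296875, 214.16990661621094), 81.5051040649414) 0.006257987164151086
side y 475 ((556.6111450195312, -245.02931213378906), (137.9191436767578, 214.92124938964844), 84.81744384765625) 0.009082872768551195
side cab 2315 ((641.9884033203125, 268.26092529296875), (126.13870239257812, 256.2406311035156), 17.402355194091797) [[543.4876  371.6541 ]
 [620.1241  127.14215]
 [740.4892  164.86774]
 [663.8527  409.3797 ]] 0.19415954863835763
side hd 185 [0.57849315 0.24268819 0.09534825] [0.53773207 0.21156265 0.05931219] [0.65664928 0.25998494 0.1248458 ]
bench -0.0015698290460756945
top g 571 ((534.9248046875, -39.21186065673828), (132.34239196777344, 209.2208709716797), 81.89924621582031) 0.006316829849351159
top y 703 ((561.2232055664062, -246.706298828125), (134.14488220214844, 212.81187438964844), 84.98382568359375) 0.006630625687548158
top cab 3594 ((646.257080078125, 267.9280700683594), (123.1537094116211, 250.2959747314453), 18.334381103515625) [[548.4392  367.3534 ]
 [627.17285 129.76324]
 [744.07495 168.50275]
 [665.3413  406.0929 ]] 0.19692426192894702
top hd 192 [0.58801349 0.24310171 0.10969433] [ 0.54281991  0.225544   -0.00442004] [0.60429515 0.27354402 0.1289114 ]
bench 0.0007999899036148907
```

View pics/sc.png

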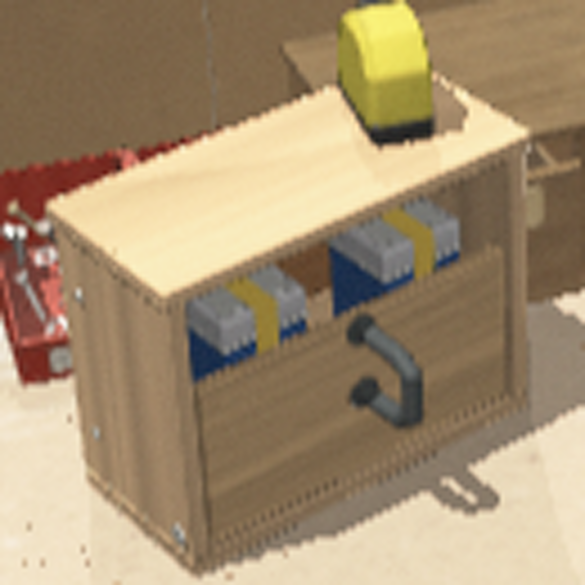

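The crop shows the bow: the bar runs at crop (412,350-415), which is full-image (291.5,258-272), and both lid tops are visible behind the panel. I'll refine the bar position in the cabinet frame.

```bash
python3 - <<'E'
import pickle;from h import *
d=pickle.load(open("s0.pkl","rb"))
a=np.radians(18);C=np.array([.644,.268,0]);Rc=Ro.from_euler('z',a).as_matrix()
for n in d:
    s=d[n];W=(cloud(s)-C)@Rc;V=s["frame"].max(-1)
    m=np.zeros(V.shape,bool)
    if n=='side': m[245:282,272:300]=1
    else: m[232:270,262:288]=1
    P=W[m&(V<110)]; P=P[(P[:,2]>.05)&(P[:,0]<-.06)]
    print(n,len(P)); print(np.round(P[np.argsort(P[:,0])][:40:2]*1000).astype(int).tolist())
    # front panel plane
    q=(abs(W[...,1])<.1)&(abs(W[...,1])>.04)&(W[...,2]>.04)&(W[...,2]<.1)&(W[...,0]<-.03)&(W[...,0]>-.08); print('panel x',np.median(W[q],0),np.polyfit(W[q][:,1],W[q][:,0],1))
bar=Rc@[-.103,0,.094]+C; print(bar)
st=np.array([.189,-.621,.230]);print(tool([-3.1396,0,.2959],bar-st))
E
```

```text
side 171
[[-1029, 683, 952], [-111, 0, 106], [-110, 6, 96], [-109, -1, 111], [-109, -1, 101], [-109, 0, 80], [-108, 1, 111], [-108, 1, 96], [-108, 4, 103], [-107, 1, 98], [-107, 6, 101], [-107, -3, 90], [-106, 3, 111], [-106, 6, 91], [-106, 6, 88], [-106, 0, 81], [-105, 2, 107], [-105, -1, 102], [-105, 2, 104], [-105, 5, 102]]
panel x [-0.0550176   0.04641724  0.07130699] [-0.00689983 -0.05487733]
top 106
[[-697, -33, 1503], [-106, 2, 88], [-105, 3, 107], [-104, -3, 83], [-104, 0, 104], [-104, -1, 90], [-104, 3, 110], [-104, 1, 90], [-103, 3, 95], [-103, 2, 121], [-102, -3, 118], [-101, -5, 109], [-101, -1, 116], [-101, 0, 110], [-101, -5, 102], [-100, 4, 120], [-99, -1, 116], [-98, 1, 121], [-97, 2, 113], [-97, -6, 117]]
panel x [-0.05129544 -0.04014253  0.07156191] [-0.00649758 -0.0513041 ]
[0.54604118 0.23617125 0.094     ]
[ 0.59147607 -0.71553273  0.13742608]
```

Units first: shifts go in shares of 800 mm and turns go in shares of pi/2 rad. So -0.037 m / 0.8 = -0.0463, 0.035 m / 0.8 = 0.0438.

steer_hand:
  offsets:
    - [[0.0438,-0.025,0,0,0,0,0.085],[0.0438,-0.025,0,0,0,0,0.085],[0.0438,-0.025,0,0,0,0,0.085],[0.0438,-0.025,0,0,0,0,0.085],[0.0438,-0.025,0,0,0,0,0.085],[0.0438,-0.025,0,0,0,0,0.085],[0.0188,-0.0463,0,0,0,0,0.085],[0.0188,-0.0463,0,0,0,0,0.085],[0.0188,-0.0463,0,0,0,0,0.085],[0.0188,-0.0463,0,0,0,0,0.085],[0.0188,-0.0463,0,0,0,0,0.085],[0.0188,-0.0463,0,0,0,0,0.085]]

```text
clock: 1.1
tool_pos: [0.3763, -0.2052, 0.2311]
orientation: [3.142, 0.001, 0.296]
force: [0.9, 0.0, 0.5]
grip_width: 0.0853
finger_force: 0.0
```

```bash
cat >> h.py <<'E'
YAW=.32;C=np.array([.644,.268,0]);Rc=Ro.from_euler('z',YAW).as_matrix()
def ori(th,yaw=YAW): return Ro.from_euler('z',yaw)*Ro.from_matrix(np.diag([1,-1,-1.]))*Ro.from_euler('y',th)
def cab(p): return Rc@np.array(p)+C
def delta(p,R):
    from bench import r, cams, monitor
    s=monitor.read_state();T=Ro.from_euler('xyz',s["orientation"])
    print("d",np.round(T.inv().apply(p-s["tool_pos"]),4),"rot",np.round((T.inv()*R).as_rotvec(),3),"F",np.round(s["force"],1))
E
python3 - <<'E'
from h import *
R=ori(.15);z=R.apply([0,0,1]);g=cab([-.102,.001,.094])+.019*z
delta(g-.12*z,R)
E
```

```text
d [ 0.2769 -0.3728  0.037 ] rot [ 0.002  0.151 -0.024] F [0.9 0.  0.5]
```

In the tool's units: -0.033 m / 0.8 = -0.0413, 0.025 m / 0.8 = 0.0313, 0.075 rad / 1.5708 = 0.0477.

steer_hand:
  offsets:
    - [[0.0313,-0.0413,0.0038,0,0,0,0.085],[0.0313,-0.0413,0.0038,0,0,0,0.085],[0.0313,-0.0413,0.0038,0,0,0,0.085],[0.0313,-0.0413,0.0038,0,0,0,0.085],[0.0313,-0.0413,0.0038,0,0,0,0.085],[0.0313,-0.0413,0.0038,0,0,0,0.085],[0.0313,-0.0413,0.0038,0,0,0,0.085],[0.0313,-0.0413,0.0038,0,0,0,0.085],[0.0313,-0.0413,0.0038,0,0,0,0.085],[0.025,-0.0413,0.0038,0,0,0,0.085],[0.0125,-0.025,0,0,0.0477,-0.0076,0.085],[0,0,0,0,0.0477,-0.0076,0.085]]

```text
clock: 2.1
tool_pos: [0.5188, 0.2103, 0.2012]
orientation: [-3.136, -0.154, 0.328]
force: [-0.6, 0.3, 1.1]
grip_width: 0.0849
finger_force: 0.0
```

```bash
python3 - <<'E'
from h import *
R=ori(.15);z=R.apply([0,0,1]);g=cab([-.102,.001,.094])+.019*z
delta(g-.12*z,R);delta(g,R)
E
```

```text
d [ 0.0186 -0.0162  0.0104] rot [-0.007 -0.004  0.008] F [-0.6  0.3  1.1]
d [ 0.0181 -0.0154  0.1304] rot [-0.007 -0.004  0.008] F [-0.6  0.3  1.1]
```

steer_hand:
  offsets:
    - [[0,0,0,0,0,0,0.085]]

```text
clock: 2.18
tool_pos: [0.5149, 0.2038, 0.1998]
orientation: [3.14, -0.148, 0.326]
force: [-1.2, -1.4, -0.8]
grip_width: 0.0849
finger_force: 0.0
```

```bash
python3 - <<'E'
from h import *
R=ori(.15);z=R.apply([0,0,1]);g=cab([-.102,.001,.094])+.019*z
delta(g,R)
E
```

```text
d [ 0.0248 -0.0214  0.1296] rot [0.001 0.002 0.006] F [-1.2 -1.4 -0.8]
```

In the tool's units: 0.03 m / 0.8 = 0.0375, 0.025 m / 0.8 = 0.0313, -0.006 rad / 1.5708 = -0.0038.

steer_hand:
  offsets:
    - [[0.0306,-0.0263,0,0,0,-0.0038,0.085],[0,0,0.0313,0,0,0,0.06],[0,0,0.0375,0,0,0,0.06],[0,0,0.0375,0,0,0,0.06],[0,0,0.025,0,0,0,0.06],[0,0,0,0,0,0,0.06]]

```text
clock: 2.68
tool_pos: [0.5482, 0.2307, 0.0964]
orientation: [3.137, -0.141, 0.323]
force: [-0.4, -0.3, 0.1]
grip_width: 0.0601
finger_force: 0.0
```

```bash
python3 - <<'E'
from h import *;from bench import r, cams, monitor
R=ori(.15);z=R.apply([0,0,1]);g=cab([-.102,.001,.094])+.019*z
delta(g,R)
a=cams.snapshot("side")["frame"][160:310,200:350];b=cams.snapshot("top")["frame"][170:320,200:350]
cv2.imwrite("pics/p1.png",cv2.resize(np.hstack([a,b]),(800,400),interpolation=2)[:,:,::-1])
E
```

```text
d [ 0.0005 -0.0063  0.0214] rot [0.004 0.009 0.003] F [-0.4 -0.3  0.1]
```

View pics/p1.png

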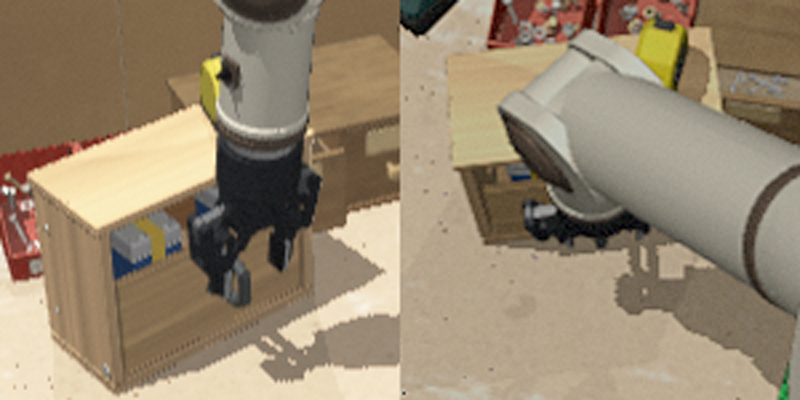

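The fingers straddle the handle in the left half of the picture, around crop (240,270), and the wrist is clear of the cabinet. I'll finish the descent and close.

In the tool's units: 0.015 m / 0.8 = 0.0188, -0.006 m / 0.8 = -0.0075.

steer_hand:
  offsets:
    - [[0,-0.0075,0.0188,0,0,0,0.06],[0,0,0.0075,0,0,0,0.05],[0,0,0,0,0,0,0],[0,0,0,0,0,0,0],[0,0,0,0,0,0,0],[0,0,0,0,0,0,0],[0,0,0,0,0,0,0]]

```text
clock: 3.37
tool_pos: [0.5528, 0.2376, 0.0817]
orientation: [3.135, -0.151, 0.323]
force: [-0.2, -6.0, 5.2]
grip_width: 0.0106
finger_force: 58.6
```

```bash
python3 - <<'E'
from h import *
R=ori(.15);z=R.apply([0,0,1]);g=cab([-.102,.001,.094])+.019*z
delta(g,R)
# arc in tool-start axes: grasp positions & TCP per step
H=np.array([-.102+.052,.094-.068])
prev=None
for ph in np.linspace(0,.64,9):
    v=np.array([-.052,.068]);c,s=np.cos(ph),np.sin(ph)
    w=np.array([c*v[0]-s*v[1],s*v[0]+c*v[1]])+H
    Rt=ori(.15+ph);p=cab([w[0],.001,w[1]])+.019*Rt.apply([0,0,1])
    if prev is not None: print(round(ph,2),np.round(prev[1].inv().apply(p-prev[0]),4),np.round((prev[1].inv()*Rt).as_rotvec(),3))
    prev=(p,Rt)
E
```

```text
d [-0.0039 -0.0012  0.006 ] rot [ 0.007 -0.001  0.003] F [-0.2 -6.   5.2]
0.08 [-0.0043  0.      0.0035] [0.   0.08 0.  ]
0.16 [-0.0043 -0.      0.0035] [-0.    0.08  0.  ]
0.24 [-0.0043 -0.      0.0035] [ 0.    0.08 -0.  ]
0.32 [-0.0043  0.      0.0035] [-0.    0.08  0.  ]
0.4 [-0.0043 -0.      0.0035] [0.   0.08 0.  ]
0.48 [-0.0043 -0.      0.0035] [0.   0.08 0.  ]
0.56 [-0.0043  0.      0.0035] [-0.    0.08 -0.  ]
0.64 [-0.0043  0.      0.0035] [0.   0.08 0.  ]
```

In the tool's units: -0.003 m / 0.8 = -0.0038, 0.002 m / 0.8 = 0.0025, 0.05 rad / 1.5708 = 0.0318.

steer_hand:
  offsets:
    - [[-0.0038,0,0.0025,0,0.0318,0,0],[-0.0038,0,0.0025,0,0.0318,0,0],[-0.0038,0,0.0025,0,0.0318,0,0],[-0.0038,0,0.0025,0,0.0318,0,0],[-0.0038,0,0.0025,0,0.0318,0,0],[-0.0038,0,0.0025,0,0.0318,0,0]]

```text
clock: 3.87
tool_pos: [0.5433, 0.234, 0.0722]
orientation: [3.133, -0.415, 0.326]
force: [33.3, 49.0, -38.6]
grip_width: 0.0103
finger_force: 59.4
```

steer_hand:
  offsets:
    - [[0,0,0,0,0,0,0],[0,0,0,0,0,0,0]]

```text
clock: 4.03
tool_pos: [0.5422, 0.2341, 0.0728]
orientation: [3.129, -0.413, 0.329]
force: [-3.1, -8.3, 9.4]
grip_width: 0.0103
finger_force: 63.1
```

```bash
python3 - <<'E'
from h import *;from bench import r, cams, monitor
s=monitor.read_state();print(s["torque"],s["joint_positions"])
T=Ro.from_euler('xyz',s["orientation"]);g=s["tool_pos"]-.019*T.apply([0,0,1]);print("grasp in cab",Rc.T@(g-C))
a=cams.snapshot("side")["frame"][160:310,200:350];b=cams.snapshot("top")["frame"][170:320,200:350]
cv2.imwrite("pics/p2.png",cv2.resize(np.hstack([a,b]),(800,400),interpolation=2)[:,:,::-1])
E
```

```text
[-1.15844241  0.56882963 -0.44594078] [-0.35769683  0.42968486 -0.16832976  2.18175414  0.87095366  0.19564362
 -2.57132808]
grasp in cab [-1.14905569e-01 -6.39869540e-07  9.02447774e-02]
```

View pics/p2.png

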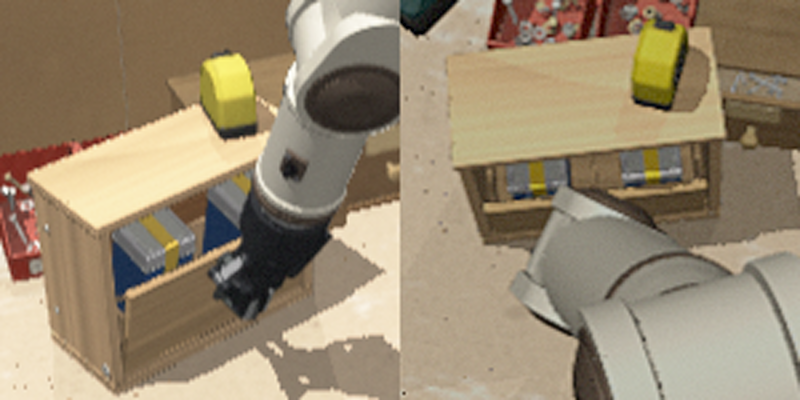

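The bin is about 0.2 rad open, but joints 6 and 7 are at their limits. I'll carry on along the arc while tilting the tool back towards vertical, letting the bar pivot in the pads.

In the tool's units: -0.004 m / 0.8 = -0.005, 0.0025 m / 0.8 = 0.0031, -0.02 rad / 1.5708 = -0.0127.

steer_hand:
  offsets:
    - [[-0.0025,0,0.0013,0,-0.0191,0,0],[-0.005,0,0.0031,0,-0.0191,0,0],[-0.005,0,0.0031,0,-0.0127,0,0],[-0.005,0,0.0031,0,-0.0127,0,0]]

```text
clock: 4.47
tool_pos: [0.5335, 0.2311, 0.0613]
orientation: [3.132, -0.315, 0.326]
force: [-7.0, -8.2, 18.9]
grip_width: 0.0103
finger_force: 73.9
```

```bash
python3 - <<'E'
from h import *;from bench import r, cams, monitor
s=monitor.read_state();print(s["joint_positions"])
T=Ro.from_euler('xyz',s["orientation"]);g=s["tool_pos"]-.019*T.apply([0,0,1]);print("grasp in cab",Rc.T@(g-C))
E
```

```text
[-0.18994922  0.47685551 -0.35776032  2.12099225  0.72570335  0.3349342
 -2.39388617]
grasp in cab [-1.22340457e-01 -1.09962333e-04  7.93957830e-02]
```

In the tool's units: -0.0045 m / 0.8 = -0.0056, -0.003 m / 0.8 = -0.0038, -0.015 rad / 1.5708 = -0.0095.

steer_hand:
  offsets:
    - [[-0.0056,0,0.0044,0,-0.0095,0,0],[-0.005,0,0.005,0,-0.0095,0,0],[-0.0044,0,0.005,0,-0.0095,0,0],[-0.0044,0,0.0056,0,-0.0095,0,0],[-0.0038,0,0.0056,0,0,0,0],[-0.0025,0,0.0038,0,0,0,0],[0,0,0,0,0,0,0]]

```text
clock: 5.05
tool_pos: [0.5288, 0.2297, 0.0384]
orientation: [3.133, -0.27, 0.326]
force: [-2.1, -11.2, 40.9]
grip_width: 0.0104
finger_force: 77.3
```

```bash
python3 - <<'E'
from h import *;from bench import r, cams, monitor
s=monitor.read_state();print(s["joint_positions"])
T=Ro.from_euler('xyz',s["orientation"]);g=s["tool_pos"]-.019*T.apply([0,0,1]);g=Rc.T@(g-C);print("grasp in cab",g)
print("phi",np.arctan2(-(g[0]+.0465),g[2]-.026)-np.arctan2(.052,.0745))
E
```

```text
[-0.18459344  0.52782791 -0.36310814  2.10099825  0.7174315   0.35202775
 -2.37844591]
grasp in cab [-1.26501772e-01  7.81174274e-07  5.67154163e-02]
phi 0.5948426346434913
```

In the tool's units: -0.035 m / 0.8 = -0.0438, -0.02 m / 0.8 = -0.025.

steer_hand:
  offsets:
    - [[0,0,0,0,0,0,0],[0,0,0,0,0,0,0],[0,0,0,0,0,0,0.06],[0,0,0,0,0,0,0.06],[0,0,0,0,0,0,0.06],[0,0,0,0,0,0,0.06],[0,0,-0.025,0,0,0,0.06],[0,0,-0.0438,0,0,0,0.06],[0,0,-0.0438,0,0,0,0.085],[0,0,-0.0438,0,0,0,0.085],[0,0,-0.0438,0,0,0,0.085],[0,0,-0.0438,0,0,0,0.085]]

```text
clock: 6.05
tool_pos: [0.4713, 0.2149, 0.2195]
orientation: [3.137, -0.251, 0.33]
force: [1.2, -1.4, 0.3]
grip_width: 0.0854
finger_force: 0.0
```

steer_hand:
  offsets:
    - [[-0.025,0.0375,0,0,0,-0.0764,0.085],[-0.025,0.0375,0,0,0,-0.0764,0.085],[-0.025,0.0375,0,0,0,-0.0764,0.085],[0,0,0,0,0,-0.0764,0.085],[0,0,0,0,0,-0.0764,0.085],[0,0,0,0,0,-0.0764,0.085],[0,0,0,0,0,-0.0764,0.085],[0,0,0,0,0,-0.0764,0.085],[0,0,0,0,0,-0.0764,0.085],[0,0,0,0,0,-0.0764,0.085],[0,0,0,0,0,-0.0764,0.085],[0,0,0,0,0,-0.0764,0.085]]

```text
clock: 7.05
tool_pos: [0.4601, 0.1351, 0.2091]
orientation: [2.896, -0.048, 1.692]
force: [0.3, -0.0, 0.4]
grip_width: 0.0851
finger_force: 0.0
```

```bash
python3 - <<'E'
from h import *;from bench import r, cams, monitor
import pickle
print(monitor.read_state()["joint_positions"])
d={n:cams.snapshot(n) for n in("side","top")};pickle.dump(d,open("s1.pkl","wb"))
a=d["side"]["frame"][160:310,200:350];b=d["top"]["frame"][170:320,200:350]
cv2.imwrite("pics/p3.png",cv2.resize(np.hstack([a,b]),(800,400),interpolation=2)[:,:,::-1])
E
```

```text
[ 0.44310307  0.08996358 -0.8173176   2.18101203  0.12975632  0.65201394
 -0.34226378]
```

View pics/p3.png

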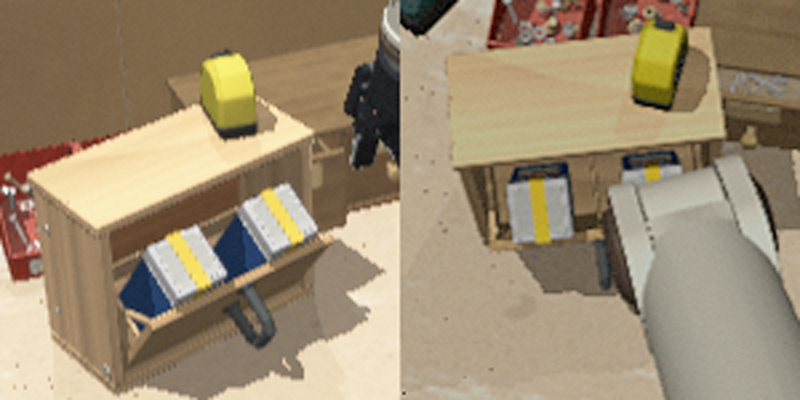

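The bin is fully tipped. In the side crop the lids are at (185,265) for the left tin and (275,220) for the right, i.e. full-image (269,259) and (303,242). I'll fit both lids from the depth.

```bash
python3 - <<'E'
from h import *;import pickle
d=pickle.load(open("s1.pkl","rb"))
for n,seeds in(("side",((269,259),(303,242))),("top",((402-200,248),))):
    s=d[n];W=(cloud(s)-C)@Rc;V=s["frame"].astype(int)
    if n=="top": seeds=((200+int(540*.375),170+int(205*.375)),)
    for u,v in seeds:
        p0=np.median(W[v-3:v+4,u-3:u+4].reshape(-1,3),0)
        m=(np.linalg.norm(W-p0,axis=-1)<.045)&((V.min(-1)>120)|((V[...,0]>150)&(V[...,1]>120)))
        P=W[m]
        for _ in range(4):
            c=P.mean(0);nn=np.linalg.svd(P-c)[2][2];nn*=np.sign(nn[2]);k=abs((P-c)@nn)<.006;P=P[k]
        e=np.array([0,1,0]);f=np.cross(nn,e)
        q=np.c_[(P-c)@e,(P-c)@f];lo,hi=np.percentile(q,1,0),np.percentile(q,99,0)
        ctr=c+e*(lo+hi)[0]/2+f*(lo+hi)[1]/2
        print(n,(u,v),len(P),"n",np.round(nn,3),"tilt",np.arctan2(-nn[0],nn[2]),"c",np.round(ctr,4),"mean",np.round(c,4),"ext",hi-lo)
E
```

```text
side (269, 259) 454 n [-0.574  0.043  0.817] tilt 0.6125102371149904 c [-0.0907  0.0557  0.1422] mean [-0.0905  0.0561  0.1423] ext [0.05628914 0.05456302]
side (303, 242) 396 n [-0.566  0.008  0.825] tilt 0.601423830508701 c [-0.0909 -0.0534  0.1417] mean [-0.0909 -0.0532  0.1417] ext [0.05648623 0.05469443]
top (402, 246) 668 n [-0.007  0.008  1.   ] tilt 0.006591720983311011 c [-0.0654 -0.3509  0.0014] mean [-0.0653 -0.3509  0.0014] ext [0.08353285 0.08422886]
```

```bash
cat >> h.py <<'E'
F=Ro.from_euler('z',np.pi)
TH=.35
def pick(y,back=0,th=TH):
    R=ori(th)*F;z=R.apply([0,0,1])
    return cab([-.088,y,.122])+(.022-back)*z,R
E
python3 - <<'E'
from h import *
delta(*pick(.0535,.13))
E
```

```text
d [0.1384 0.0646 0.0086] rot [-0.09  -0.07  -1.779] F [-0.  -0.9 -0.4]
```

In the tool's units: -0.005 m / 0.8 = -0.0063, -0.006 rad / 1.5708 = -0.0038.

steer_hand:
  offsets:
    - [[0,0,-0.0063,-0.0038,-0.0032,-0.0758,0.085],[0,0,-0.0063,-0.0038,-0.0032,-0.0758,0.085],[0,0,-0.0063,-0.0038,-0.0032,-0.0758,0.085],[0,0,-0.0063,-0.0038,-0.0032,-0.0758,0.085],[0,0,0,-0.0038,-0.0032,-0.0758,0.085],[0,0,0,-0.0038,-0.0032,-0.0758,0.085],[0,0,0,-0.0038,-0.0032,-0.0758,0.085],[0,0,0,-0.0038,-0.0032,-0.0758,0.085],[0,0,0,-0.0038,-0.0032,-0.0758,0.085],[0,0,0,-0.0038,-0.0032,-0.0758,0.085],[0,0,0,-0.0038,-0.0032,-0.0758,0.085],[0,0,0,-0.0038,-0.0032,-0.0758,0.085]]

```text
clock: 8.15
tool_pos: [0.4554, 0.1336, 0.2287]
orientation: [3.04, 0.321, 3.092]
force: [-0.2, 1.0, 1.0]
grip_width: 0.0846
finger_force: 0.0
```

steer_hand:
  offsets:
    - [[0,0,0,-0.0038,-0.0032,-0.0758,0.085],[0,0,0,-0.0038,-0.0032,-0.0758,0.085],[0,0,0,-0.0038,-0.0032,-0.0758,0.085],[0,0,0,0,0,0,0.085]]

```text
clock: 8.48
tool_pos: [0.4552, 0.1333, 0.2286]
orientation: [-3.136, 0.353, -2.815]
force: [0.2, 0.5, 0.5]
grip_width: 0.0848
finger_force: 0.0
```

```bash
python3 - <<'E'
from h import *;from bench import r, cams, monitor
delta(*pick(.0535,.13));print(monitor.read_state()["joint_positions"])
E
```

```text
d [-0.0895  0.1216  0.0377] rot [-0.004  0.003  0.006] F [0.2 0.5 0.5]
[ 0.49547487 -0.03676732 -0.81863727  2.25094808 -0.03826502  0.56266035
  1.59703795]
```

In the tool's units: 0.0304 m / 0.8 = 0.038, -0.0224 m / 0.8 = -0.028.

steer_hand:
  offsets:
    - [[-0.028,0.038,0.0119,0,0,0,0.085],[-0.028,0.038,0.0119,0,0,0,0.085],[-0.028,0.038,0.0119,0,0,0,0.085],[-0.028,0.038,0.0119,0,0,0,0.085],[0,0,0,0,0,0,0.085],[0,0,0,0,0,0,0.085]]

```text
clock: 8.98
tool_pos: [0.5025, 0.2681, 0.2229]
orientation: [-3.14, 0.349, -2.816]
force: [0.0, -1.0, -0.1]
grip_width: 0.0849
finger_force: 0.0
```

```bash
python3 - <<'E'
from h import *;from bench import r, cams, monitor
delta(*pick(.0535,0));print(monitor.read_state()["joint_positions"])
E
```

```text
d [-0.009   0.0088  0.1327] rot [ 0.    -0.001  0.005] F [ 0.  -1.  -0.1]
[ 0.19461326  0.23940766 -0.88307095  2.05430134  0.49593309  0.65217275
  0.89727796]
```

In the tool's units: 0.03 m / 0.8 = 0.0375, 0.02 m / 0.8 = 0.025, 0.005 rad / 1.5708 = 0.0032.

steer_hand:
  offsets:
    - [[-0.0113,0.0113,0,0,0,0.0032,0.085],[0,0,0.0375,0,0,0,0.085],[0,0,0.0375,0,0,0,0.085],[0,0,0.025,0,0,0,0.085],[0,0,0,0,0,0,0.085],[0,0,0,0,0,0,0.085]]

```text
clock: 9.48
tool_pos: [0.5342, 0.2819, 0.1506]
orientation: [-3.137, 0.348, -2.824]
force: [0.3, 0.4, 0.2]
grip_width: 0.0849
finger_force: 0.0
```

```bash
python3 - <<'E'
from h import *;from bench import r, cams, monitor
delta(*pick(.0535,0));print(monitor.read_state()["joint_positions"])
E
```

```text
d [-0.0015  0.0061  0.0529] rot [-0.006 -0.002 -0.003] F [0.3 0.4 0.2]
[ 0.02896812  0.40862152 -0.73336509  2.04028103  0.74478586  0.56953406
  0.67691221]
```

In the tool's units: 0.02 m / 0.8 = 0.025, 0.017 m / 0.8 = 0.0213.

steer_hand:
  offsets:
    - [[-0.0019,0.0075,0.0188,0,0,0,0.085],[0,0,0.025,0,0,0,0.085],[0,0,0.0213,0,0,0,0.085],[0,0,0,0,0,0,0.085],[0,0,0,0,0,0,0.085]]

```text
clock: 9.9
tool_pos: [0.5515, 0.2947, 0.1043]
orientation: [-3.137, 0.351, -2.822]
force: [0.4, -0.4, 1.0]
grip_width: 0.0849
finger_force: 0.0
```

```bash
python3 - <<'E'
from h import *;from bench import r, cams, monitor
delta(*pick(.0535,0))
E
```

```text
d [ 0.002  -0.0009  0.0025] rot [-0.005  0.001 -0.001] F [ 0.4 -0.4  1. ]
```

In the tool's units: -0.02 m / 0.8 = -0.025, -0.016 m / 0.8 = -0.02.

steer_hand:
  offsets:
    - [[0,0,0,0,0,0,0.04],[0,0,0,0,0,0,0.04],[0,0,0,0,0,0,0.04],[0,0,0,0,0,0,0.04],[0,0,0,0,0,0,0.04],[0.0031,0,-0.0125,0,0,0,0.04],[0.005,0,-0.02,0,0,0,0.04],[0.0063,0,-0.025,0,0,0,0.04],[0.0063,0,-0.025,0,0,0,0.04],[0.0063,0,-0.025,0,0,0,0.04],[0.0031,0,-0.0125,0,0,0,0.04],[0.0031,0,-0.0125,0,0,0,0.04]]

```text
clock: 10.9
tool_pos: [0.4914, 0.2753, 0.1941]
orientation: [-3.135, 0.35, -2.82]
force: [0.4, 0.9, -5.9]
grip_width: 0.0556
finger_force: 66.8
```

steer_hand:
  offsets:
    - [[0.0031,0,-0.0125,0,0,0,0.04],[0,0,0,0,0,0,0.04],[0,0,0,0,0,0,0.04],[0,0,0,0,0,0,0.04]]

```text
clock: 11.23
tool_pos: [0.4872, 0.2737, 0.2016]
orientation: [-3.136, 0.35, -2.821]
force: [-0.4, -0.4, -6.4]
grip_width: 0.0555
finger_force: 66.8
```

steer_hand:
  offsets:
    - [[0,0,0,0,0,0,0.04]]

```text
clock: 11.32
tool_pos: [0.4873, 0.274, 0.2013]
orientation: [-3.136, 0.349, -2.821]
force: [0.9, 0.7, -6.1]
grip_width: 0.0555
finger_force: 66.8
```

```bash
python3 - <<'E'
from h import *;from bench import r, cams, monitor
import pickle
d={n:cams.snapshot(n) for n in("side","top")};pickle.dump(d,open("s2.pkl","wb"))
a=d["side"]["frame"][110:310,150:350];b=d["top"]["frame"][120:320,180:380]
print(monitor.read_state()["force"])
cv2.imwrite("pics/p4.png",cv2.resize(np.hstack([a,b]),(800,400),interpolation=2)[:,:,::-1])
E
```

```text
[-0.10255191  0.3732003  -5.72019462]
```

View pics/p4.png

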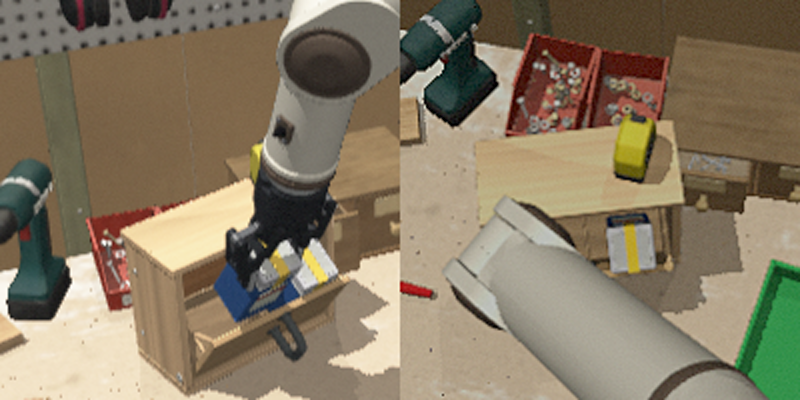

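The lifted tin weighs about 6 N, so it is full and goes in the green tray. In the picture it is held clear at side crop (260,290), and the bin is still tipped. I'll compute the placing pose.

```bash
cat >> h.py <<'E'
def place(ptcp,rpy,ypick,tray,slot,h,th=.605):
    """tool pose putting the tin upright, bottom at height h; ptcp,rpy: tool at closing"""
    T=Ro.from_euler('xyz',rpy)
    ax=np.array([-np.sin(th),0,np.cos(th)]); B=cab(np.array([-.091,ypick,.142])-.115*ax)
    Rt=Ro.from_euler('z',YAW)*Ro.from_euler('y',-th)   # tin orientation
    o=T.inv().apply(B-ptcp); q=T.inv()*Rt
    c,yw={'g':((.533,-.038),-.14),'y':((.559,-.246),-.09)}[tray]
    G=Ro.from_euler('z',yw); b=np.array([*c,h])+G.apply([slot,0,0])
    R=G*q.inv(); return b-R.apply(o),R
P1=((.5515,.2947,.1043),(-3.137,.351,-2.822),.0535)
E
python3 - <<'E'
from h import *
p,R=place(*P1,'g',-.045,.08); print(p,R.as_euler('xyz')); delta(p,R)
E
```

```text
[ 0.47678251 -0.02912642  0.15739707] [-3.13676064 -0.25399995  3.00119746]
d [ 0.1144 -0.2846  0.0066] rot [0.022 0.595 0.465] F [-0.1  0.4 -5.7]
```

Units first: shifts go in shares of 800 mm and turns go in shares of pi/2 rad. So -0.035 m / 0.8 = -0.0438, -0.033 m / 0.8 = -0.0413.

steer_hand:
  offsets:
    - [[-0.015,0,-0.0413,0,0,0,0.04],[-0.015,0,-0.0413,0,0,0,0.04],[0,-0.025,0,0,0,0,0.04],[0.0063,-0.0438,0,0,0,0,0.04],[0.0075,-0.0438,0,0,0,0,0.04],[0.0075,-0.0438,0,0,0,0,0.04],[0.0075,-0.0438,0,0,0,0,0.04],[0.0075,-0.0438,0,0,0,0,0.04],[0.0075,-0.0438,0,0,0,0,0.04],[0.0075,-0.0438,0,0,0,0,0.04],[0.0075,-0.025,0,0,0,0,0.04],[0,0,0,0,0,0,0.04]]

```text
clock: 12.42
tool_pos: [0.5348, -0.0165, 0.2565]
orientation: [-3.136, 0.349, -2.829]
force: [0.2, -0.1, -5.9]
grip_width: 0.0551
finger_force: 69.6
```

steer_hand:
  offsets:
    - [[0,0,0,0.0019,0.0509,0.0395,0.04],[0,0,0,0.0019,0.0509,0.0395,0.04],[0,0,0,0.0019,0.0509,0.0395,0.04],[0,0,0,0.0019,0.0509,0.0395,0.04],[0,0,0,0.0019,0.0509,0.0395,0.04],[0,0,0,0.0019,0.0509,0.0395,0.04],[0,0,0,0.0019,0.0509,0.0395,0.04],[0,0,0,0.0019,0.0223,0.0191,0.04],[0,0,0,0,0,0,0.04],[0,0,0,0,0,0,0.04]]

```text
clock: 13.25
tool_pos: [0.5357, -0.0091, 0.2565]
orientation: [-3.136, -0.252, 3.004]
force: [0.3, 0.0, -5.2]
grip_width: 0.055
finger_force: 69.4
```

```bash
python3 - <<'E'
from h import *;from bench import r, cams, monitor
p,R=place(*P1,'g',-.045,.08); delta(p,R);print(monitor.read_state()["joint_positions"])
E
```

```text
d [ 0.0291 -0.0272  0.11  ] rot [-0.002  0.002  0.003] F [ 0.3  0.  -5.2]
[ 0.44817122  0.48167057 -0.63143672  1.59768694  0.21222261  1.39871363
  1.20980084]
```

Next I'll close in to 8 cm above the tray floor and check that the tin is upright.

In the tool's units: 0.03 m / 0.8 = 0.0375, 0.02 m / 0.8 = 0.025.

steer_hand:
  offsets:
    - [[0.0181,-0.0169,0.025,0,0,0,0.04],[0.0181,-0.0169,0.025,0,0,0,0.04],[0,0,0.0375,0,0,0,0.04],[0,0,0.025,0,0,0,0.04],[0,0,0,0,0,0,0.04],[0,0,0,0,0,0,0.04]]

```text
clock: 13.75
tool_pos: [0.4804, -0.0301, 0.1781]
orientation: [-3.135, -0.253, 3.003]
force: [1.4, 0.9, -4.0]
grip_width: 0.0555
finger_force: 70.7
```

```bash
python3 - <<'E'
from h import *;from bench import r, cams, monitor
import pickle
p,R=place(*P1,'g',-.045,.08); delta(p,R);p,R=place(*P1,'g',-.045,.006); delta(p,R)
d={n:cams.snapshot(n) for n in("side","top")};pickle.dump(d,open("s3.pkl","wb"))
a=d["side"]["frame"][130:330,310:510];b=d["top"]["frame"][180:380,280:480]
cv2.imwrite("pics/p5.png",cv2.resize(np.hstack([a,b]),(800,400),interpolation=2)[:,:,::-1])
E
```

```text
d [-0.0016  0.0007  0.021 ] rot [-0.003  0.001  0.002] F [ 1.4  0.9 -4. ]
d [-0.02    0.0012  0.0926] rot [-0.003  0.001  0.002] F [ 1.4  0.9 -4. ]
```

View pics/p5.png

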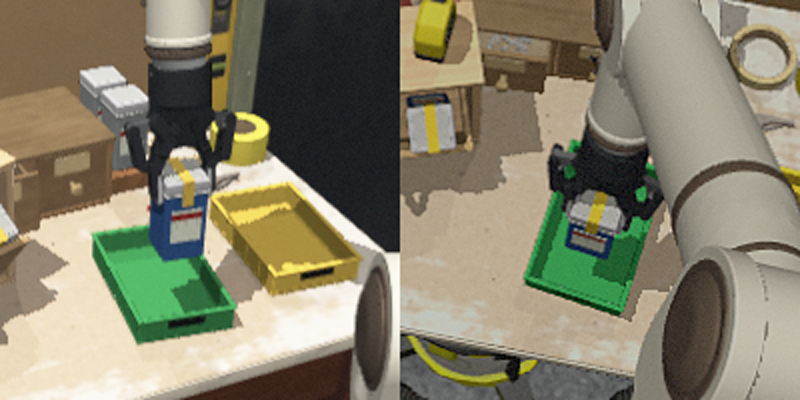

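The tin hangs over the near half of the green tray, at side crop (180,215). I'll check its uprightness from the depth.

```bash
python3 - <<'E'
from h import *;import pickle
d=pickle.load(open("s3.pkl","rb"))
G=Ro.from_euler('z',-.14).as_matrix()
for n,reg in(("side",(388,411,232,254)),("side",(392,408,216,228)),("top",(366,382,296,305)),("top",(366,386,284,292))):
    W=(cloud(d[n])-[.533,-.038,0])@G;u0,u1,v0,v1=reg;P=W[v0:v1,u0:u1].reshape(-1,3)
    c=np.median(P,0);P=P[np.linalg.norm(P-c,axis=1)<.04]
    for _ in range(5):
        c=P.mean(0);nn=np.linalg.svd(P-c)[2][2];P=P[abs((P-c)@nn)<.004]
    print(n,len(P),np.round(nn,3),np.round(c,3))
E
```

```text
side 266 [-0.99   0.139 -0.017] [-0.07   0.003  0.154]
side 106 [ 0.336  0.025 -0.942] [-0.06   0.01   0.211]
top 138 [-1.     0.002  0.003] [-0.066  0.001  0.155]
top 105 [ 0.365  0.019 -0.931] [-0.057  0.004  0.218]
```

In the tool's units: 0.02 m / 0.8 = 0.025, 0.006 m / 0.8 = 0.0075.

steer_hand:
  offsets:
    - [[-0.0063,0,0.025,0,0,0,0.04],[-0.0063,0,0.025,0,0,0,0.04],[-0.005,0,0.025,0,0,0,0.04],[-0.0038,0,0.0175,0,0,0,0.04],[-0.0013,0,0.0075,0,0,0,0.04],[0,0,0,0,0,0,0.04],[0,0,0,0,0,0,0.04]]

```text
clock: 14.43
tool_pos: [0.4799, -0.0301, 0.0971]
orientation: [-3.135, -0.25, 3.002]
force: [0.7, -0.3, -4.4]
grip_width: 0.055
finger_force: 70.9
```

```bash
python3 - <<'E'
from h import *
p,R=place(*P1,'g',-.045,.004); delta(p,R)
E
```

```text
d [-0.0008  0.0006  0.016 ] rot [-0.002  0.004  0.001] F [ 0.7 -0.3 -4.4]
```

In the tool's units: 0.004 m / 0.8 = 0.005, 0.002 m / 0.8 = 0.0025.

steer_hand:
  offsets:
    - [[-0.0013,0,0.005,0,0,0,0.04],[-0.0013,0,0.005,0,0,0,0.04],[-0.0006,0,0.0025,0,0,0,0.04],[-0.0006,0,0.0025,0,0,0,0.04],[0,0,0,0,0,0,0.04]]

```text
clock: 14.85
tool_pos: [0.4782, -0.0304, 0.0833]
orientation: [-3.135, -0.253, 3.002]
force: [0.5, 0.5, -4.8]
grip_width: 0.0552
finger_force: 70.9
```

steer_hand:
  offsets:
    - [[-0.0006,0,0.0025,0,0,0,0.04],[0,0,0,0,0,0,0.04]]

```text
clock: 15.02
tool_pos: [0.4787, -0.0304, 0.0818]
orientation: [-3.135, -0.252, 3.002]
force: [0.0, 0.2, -2.6]
grip_width: 0.0552
finger_force: 71.2
```

In the tool's units: 0.0015 m / 0.8 = 0.0019, -0.0004 m / 0.8 = -0.0005.

steer_hand:
  offsets:
    - [[-0.0005,0,0.0019,0,0,0,0.04],[0,0,0,0,0,0,0.04]]

```text
clock: 15.18
tool_pos: [0.4786, -0.0303, 0.0817]
orientation: [-3.134, -0.252, 3.002]
force: [-4.0, -0.1, 10.6]
grip_width: 0.0553
finger_force: 72.5
```

steer_hand:
  offsets:
    - [[0,0,0,0,0,0,0.04]]

```text
clock: 15.27
tool_pos: [0.4786, -0.0304, 0.0816]
orientation: [-3.134, -0.252, 3.002]
force: [-3.1, -0.4, 11.5]
grip_width: 0.0554
finger_force: 72.5
```

Contact. Now release and retreat along the tool axis.

In the tool's units: -0.04 m / 0.8 = -0.05, -0.035 m / 0.8 = -0.0438.

steer_hand:
  offsets:
    - [[0,0,0,0,0,0,0.065],[0,0,0,0,0,0,0.075],[0,0,0,0,0,0,0.085],[0,0,0,0,0,0,0.085],[0,0,0,0,0,0,0.085],[0,0,-0.025,0,0,0,0.085],[0,0,-0.0438,0,0,0,0.085],[0,0,-0.05,0,0,0,0.085],[0,0,-0.05,0,0,0,0.085],[0,0,-0.05,0,0,0,0.085]]

```text
clock: 16.1
tool_pos: [0.5218, -0.0352, 0.2512]
orientation: [-3.135, -0.253, 3.002]
force: [1.0, -0.4, -0.7]
grip_width: 0.0849
finger_force: 0.0
```

```bash
python3 - <<'E'
from h import *;from bench import r, cams, monitor
delta(*pick(-.0525,.13))
E
```

```text
d [0.0026 0.2149 0.0278] rot [-0.029 -0.594 -0.464] F [ 1.  -0.4 -0.7]
```

In the tool's units: 0.02 m / 0.8 = 0.025, -0.074 rad / 1.5708 = -0.0471.

steer_hand:
  offsets:
    - [[0,0.025,0,-0.0025,-0.0471,-0.0369,0.085],[0,0.025,0,-0.0025,-0.0471,-0.0369,0.085],[0,0.025,0,-0.0025,-0.0471,-0.0369,0.085],[0,0.025,0,-0.0025,-0.0471,-0.0369,0.085],[0,0.025,0,-0.0025,-0.0471,-0.0369,0.085],[0,0.025,0,-0.0025,-0.0471,-0.0369,0.085],[0,0,0,-0.0025,-0.0471,-0.0369,0.085],[0,0,0,-0.0025,-0.0471,-0.0369,0.085],[0,0,0,0,0,0,0.085],[0,0,0,0,0,0,0.085]]

```text
clock: 16.93
tool_pos: [0.5205, 0.0831, 0.2516]
orientation: [3.139, 0.347, -2.825]
force: [0.9, -0.4, 0.6]
grip_width: 0.0852
finger_force: 0.0
```

```bash
python3 - <<'E'
from h import *;from bench import r, cams, monitor
delta(*pick(-.0525,.13))
E
```

```text
d [-0.0375  0.0843  0.0437] rot [ 0.001 -0.003 -0.004] F [ 0.9 -0.4  0.6]
```

In the tool's units: 0.028 m / 0.8 = 0.035, 0.0145 m / 0.8 = 0.0181, -0.004 rad / 1.5708 = -0.0025.

steer_hand:
  offsets:
    - [[-0.0156,0.035,0.0181,0,0,-0.0025,0.085],[-0.0156,0.035,0.0181,0,0,0,0.085],[-0.0156,0.035,0.0181,0,0,0,0.085],[0,0,0,0,0,0,0.085],[0,0,0,0,0,0,0.085]]

```text
clock: 17.35
tool_pos: [0.5426, 0.1835, 0.2237]
orientation: [3.137, 0.348, -2.815]
force: [0.5, -0.2, -0.8]
grip_width: 0.0855
finger_force: 0.0
```

```bash
python3 - <<'E'
from h import *;from bench import r, cams, monitor
delta(*pick(-.0525,0))
E
```

```text
d [ 0.0019 -0.005   0.1294] rot [ 0.006 -0.002  0.006] F [ 0.5 -0.2 -0.8]
```

In the tool's units: 0.03 m / 0.8 = 0.0375, 0.01 m / 0.8 = 0.0125, 0.006 rad / 1.5708 = 0.0038.

steer_hand:
  offsets:
    - [[0.0025,-0.0063,0.0125,0,0,0.0038,0.085],[0,0,0.0375,0,0,0,0.085],[0,0,0.0375,0,0,0,0.085],[0,0,0.0125,0,0,0,0.085],[0,0,0,0,0,0,0.085],[0,0,0,0,0,0,0.085]]

```text
clock: 17.85
tool_pos: [0.5682, 0.1812, 0.1471]
orientation: [3.138, 0.347, -2.828]
force: [-0.5, -0.3, 1.6]
grip_width: 0.0849
finger_force: 0.0
```

```bash
python3 - <<'E'
from h import *;from bench import r, cams, monitor
delta(*pick(-.0525,0))
E
```

```text
d [-0.0021  0.006   0.0495] rot [ 0.002 -0.003 -0.006] F [-0.5 -0.3  1.6]
```

In the tool's units: 0.02 m / 0.8 = 0.025, 0.015 m / 0.8 = 0.0188.

steer_hand:
  offsets:
    - [[-0.0025,0.0063,0.0188,0,0,0,0.085],[0,0,0.025,0,0,0,0.085],[0,0,0.0181,0,0,0,0.085],[0,0,0,0,0,0,0.085],[0,0,0,0,0,0,0.085]]

```text
clock: 18.27
tool_pos: [0.5846, 0.1932, 0.1029]
orientation: [3.138, 0.35, -2.826]
force: [0.2, 0.3, 0.6]
grip_width: 0.0851
finger_force: 0.0
```

```bash
python3 - <<'E'
from h import *;from bench import r, cams, monitor
delta(*pick(-.0525,0))
E
```

```text
d [ 0.0011 -0.0002  0.0013] rot [ 0.002 -0.    -0.004] F [0.2 0.3 0.6]
```

Close and lift, using the same rows as for the first tin.

In the tool's units: -0.02 m / 0.8 = -0.025, -0.016 m / 0.8 = -0.02.

steer_hand:
  offsets:
    - [[0,0,0,0,0,0,0.04],[0,0,0,0,0,0,0.04],[0,0,0,0,0,0,0.04],[0,0,0,0,0,0,0.04],[0,0,0,0,0,0,0.04],[0.0031,0,-0.0125,0,0,0,0.04],[0.005,0,-0.02,0,0,0,0.04],[0.0063,0,-0.025,0,0,0,0.04],[0.0063,0,-0.025,0,0,0,0.04],[0.0063,0,-0.025,0,0,0,0.04],[0.0031,0,-0.0125,0,0,0,0.04],[0.0031,0,-0.0125,0,0,0,0.04]]

```text
clock: 19.27
tool_pos: [0.5251, 0.1743, 0.1941]
orientation: [3.139, 0.35, -2.824]
force: [-0.3, -0.7, -1.6]
grip_width: 0.0551
finger_force: 63.7
```

steer_hand:
  offsets:
    - [[0.0031,0,-0.0125,0,0,0,0.04],[0,0,0,0,0,0,0.04],[0,0,0,0,0,0,0.04],[0,0,0,0,0,0,0.04]]

```text
clock: 19.6
tool_pos: [0.5206, 0.1724, 0.2013]
orientation: [3.138, 0.349, -2.825]
force: [-0.1, 1.5, -1.8]
grip_width: 0.0557
finger_force: 63.7
```

steer_hand:
  offsets:
    - [[0,0,0,0,0,0,0.04]]

```text
clock: 19.68
tool_pos: [0.5205, 0.1726, 0.2008]
orientation: [3.138, 0.349, -2.824]
force: [-0.9, -0.2, -1.5]
grip_width: 0.0558
finger_force: 63.7
```

steer_hand:
  offsets:
    - [[0,0,0,0,0,0,0.04]]

```text
clock: 19.77
tool_pos: [0.5205, 0.1728, 0.2007]
orientation: [3.137, 0.348, -2.824]
force: [0.7, 1.0, -1.0]
grip_width: 0.0557
finger_force: 63.7
```

```bash
python3 - <<'E'
from h import *
P2=((.5846,.1932,.1029),(3.138,.35,-2.826),-.0525)
for t,s in(('g',.045),('y',-.045)): delta(*place(*P2,t,s,.08))
E
```

```text
d [ 0.0387 -0.2182  0.0321] rot [0.025 0.591 0.47 ] F [ 0.7  1.  -1. ]
d [ 0.1536 -0.3867 -0.0103] rot [0.022 0.594 0.419] F [ 0.7  1.  -1. ]
```

The second tin weighs about 1.4 N, so it is empty and goes in the middle of the yellow tray.

In the tool's units: -0.038 m / 0.8 = -0.0475, -0.02 m / 0.8 = -0.025.

steer_hand:
  offsets:
    - [[-0.015,0,-0.0438,0,0,0,0.04],[-0.015,0,-0.0438,0,0,0,0.04],[0.0025,-0.025,0,0,0,0,0.04],[0.0075,-0.0475,0,0,0,0,0.04],[0.0075,-0.0475,0,0,0,0,0.04],[0.0075,-0.0475,0,0,0,0,0.04],[0.0075,-0.0475,0,0,0,0,0.04],[0.0075,-0.0475,0,0,0,0,0.04],[0.0075,-0.0475,0,0,0,0,0.04],[0.0075,-0.0475,0,0,0,0,0.04],[0.0075,-0.0475,0,0,0,0,0.04],[0.0075,-0.0475,0,0,0,0,0.04]]

```text
clock: 20.77
tool_pos: [0.5828, -0.19, 0.254]
orientation: [3.137, 0.349, -2.824]
force: [1.1, -0.3, -1.6]
grip_width: 0.0557
finger_force: 63.8
```

steer_hand:
  offsets:
    - [[0,-0.025,0,0.0019,0.0509,0.0357,0.04],[0,0,0,0.0019,0.0509,0.0357,0.04],[0,0,0,0.0019,0.0509,0.0357,0.04],[0,0,0,0.0019,0.0509,0.0357,0.04],[0,0,0,0.0019,0.0509,0.0357,0.04],[0,0,0,0.0019,0.0509,0.0357,0.04],[0,0,0,0.0019,0.0509,0.0357,0.04],[0,0,0,0.0019,0.0216,0.0172,0.04],[0,0,0,0,0,0,0.04],[0,0,0,0,0,0,0.04]]

```text
clock: 21.6
tool_pos: [0.5895, -0.2064, 0.253]
orientation: [-3.141, -0.255, 3.049]
force: [0.4, -0.3, -1.4]
grip_width: 0.0554
finger_force: 63.8
```

```bash
python3 - <<'E'
from h import *;from bench import r, cams, monitor
P2=((.5846,.1932,.1029),(3.138,.35,-2.826),-.0525)
delta(*place(*P2,'y',0,.08));print(monitor.read_state()["joint_positions"])
E
```

```text
d [ 0.0142 -0.0421  0.1035] rot [-0.002 -0.     0.002] F [ 0.4 -0.3 -1.4]
[ 0.54935294  0.61128207 -0.44372981  1.35817973  0.26363255  1.48541927
  1.56663793]
```

In the tool's units: 0.03 m / 0.8 = 0.0375, 0.025 m / 0.8 = 0.0313.

steer_hand:
  offsets:
    - [[0.0088,-0.0263,0.025,0,0,0,0.04],[0.0088,-0.0263,0.0313,0,0,0,0.04],[0,0,0.0375,0,0,0,0.04],[0,0,0.025,0,0,0,0.04],[0,0,0,0,0,0,0.04],[0,0,0,0,0,0,0.04]]

```text
clock: 22.1
tool_pos: [0.5467, -0.2458, 0.1663]
orientation: [-3.141, -0.255, 3.047]
force: [0.6, 0.0, -0.3]
grip_width: 0.0555
finger_force: 63.8
```

```bash
python3 - <<'E'
from h import *;from bench import r, cams, monitor
P2=((.5846,.1932,.1029),(3.138,.35,-2.826),-.0525)
delta(*place(*P2,'y',0,.004))
d={n:cams.snapshot(n) for n in("side","top")}
import pickle;pickle.dump(d,open("s4.pkl","wb"))
a=d["side"]["frame"][130:330,310:510];b=d["top"]["frame"][180:380,310:510]
cv2.imwrite("pics/p6.png",cv2.resize(np.hstack([a,b]),(800,400),interpolation=2)[:,:,::-1])
E
```

```text
d [-0.0208  0.0012  0.0832] rot [-0.002 -0.    -0.001] F [ 0.6  0.  -0.3]
```

View pics/p6.png

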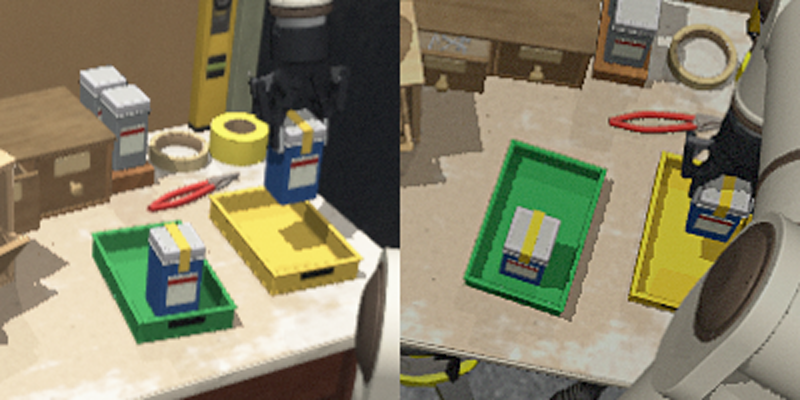

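Tin 1 stands upright in the green tray, at side crop (177,270). Tin 2 hangs over the yellow tray, at (297,160). Pliers undisturbed. Lowering.

In the tool's units: 0.02 m / 0.8 = 0.025, 0.017 m / 0.8 = 0.0213.

steer_hand:
  offsets:
    - [[-0.0063,0,0.025,0,0,0,0.04],[-0.0063,0,0.025,0,0,0,0.04],[-0.005,0,0.0213,0,0,0,0.04],[-0.0025,0,0.01,0,0,0,0.04],[-0.0013,0,0.005,0,0,0,0.04],[-0.0013,0,0.005,0,0,0,0.04],[-0.0006,0,0.0025,0,0,0,0.04],[0,0,0,0,0,0,0.04],[0,0,0,0,0,0,0.04]]

```text
clock: 22.95
tool_pos: [0.5475, -0.2458, 0.0901]
orientation: [-3.14, -0.253, 3.047]
force: [-0.7, 0.2, 0.0]
grip_width: 0.056
finger_force: 63.8
```

```bash
python3 - <<'E'
from h import *
P2=((.5846,.1932,.1029),(3.138,.35,-2.826),-.0525)
delta(*place(*P2,'y',0,.004))
E
```

```text
d [-0.0007  0.001   0.0096] rot [-0.003  0.002 -0.001] F [-0.7  0.2  0. ]
```

In the tool's units: 0.003 m / 0.8 = 0.0038, 0.002 m / 0.8 = 0.0025.

steer_hand:
  offsets:
    - [[-0.0013,0,0.0038,0,0,0,0.04],[-0.0006,0,0.0025,0,0,0,0.04],[0,0,0,0,0,0,0.04]]

```text
clock: 23.2
tool_pos: [0.5469, -0.2456, 0.0837]
orientation: [-3.14, -0.254, 3.047]
force: [0.2, -0.2, -1.1]
grip_width: 0.0553
finger_force: 63.8
```

steer_hand:
  offsets:
    - [[-0.0005,0,0.0019,0,0,0,0.04],[0,0,0,0,0,0,0.04]]

```text
clock: 23.37
tool_pos: [0.5469, -0.2456, 0.0822]
orientation: [-3.14, -0.254, 3.047]
force: [-0.5, -0.2, -1.8]
grip_width: 0.0553
finger_force: 63.8
```

steer_hand:
  offsets:
    - [[-0.0005,0,0.0013,0,0,0,0.04],[0,0,0,0,0,0,0.04]]

```text
clock: 23.53
tool_pos: [0.5472, -0.2456, 0.0812]
orientation: [-3.14, -0.254, 3.047]
force: [-0.3, 0.3, -2.4]
grip_width: 0.0558
finger_force: 63.9
```

In the tool's units: 0.001 m / 0.8 = 0.0013, -0.0003 m / 0.8 = -0.0004.

steer_hand:
  offsets:
    - [[-0.0004,0,0.0013,0,0,0,0.04],[0,0,0,0,0,0,0.04]]

```text
clock: 23.7
tool_pos: [0.5474, -0.2457, 0.081]
orientation: [-3.14, -0.254, 3.047]
force: [-2.1, 0.2, 2.9]
grip_width: 0.0554
finger_force: 63.6
```

steer_hand:
  offsets:
    - [[-0.0004,0,0.0013,0,0,0,0.04],[0,0,0,0,0,0,0.04]]

```text
clock: 23.87
tool_pos: [0.5474, -0.2457, 0.0809]
orientation: [-3.14, -0.254, 3.047]
force: [-3.0, 0.5, 9.8]
grip_width: 0.0557
finger_force: 63.4
```

Contact. Release, retreat and inspect.

In the tool's units: -0.04 m / 0.8 = -0.05, -0.035 m / 0.8 = -0.0438.

steer_hand:
  offsets:
    - [[0,0,0,0,0,0,0.065],[0,0,0,0,0,0,0.075],[0,0,0,0,0,0,0.085],[0,0,0,0,0,0,0.085],[0,0,0,0,0,0,0.085],[0,0,-0.025,0,0,0,0.085],[0,0,-0.0438,0,0,0,0.085],[0,0,-0.05,0,0,0,0.085],[0,0,-0.05,0,0,0,0.085],[0,0,-0.05,0,0,0,0.085],[0,0,-0.025,0,0,0,0.085],[0,0,0,0,0,0,0.085]]

```text
clock: 24.87
tool_pos: [0.5999, -0.2502, 0.2741]
orientation: [-3.138, -0.244, 3.047]
force: [-0.7, -0.5, 1.0]
grip_width: 0.0851
finger_force: 0.0
```

```bash
python3 - <<'E'
from bench import r, cams, monitor
import cv2
cv2.imwrite("pics/p7.png",cams.snapshot("side")["frame"][120:345,190:490,::-1].repeat(2,0).repeat(2,1))
E
```

```text
(no output)
```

View pics/p7.png

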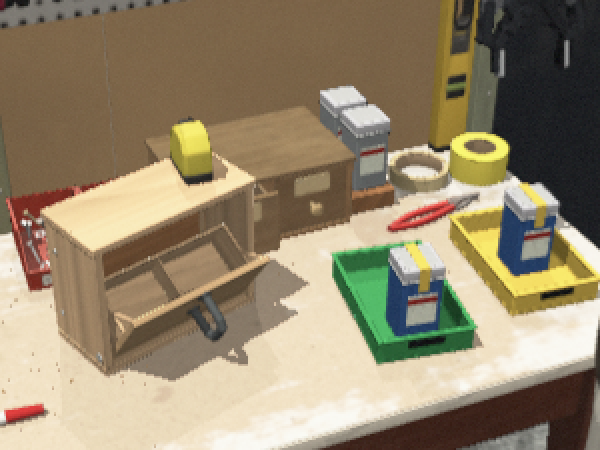

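The bin is still tipped open and empty. Tin 1 is upright in the green tray at (415,290) and tin 2 in the yellow at (528,230). The tape measure and pliers haven't moved, and the visible end of the pen is where it was.

```bash
python3 -c "
from bench import r, cams, monitor
print(r.sign_off())"
```

```text
the job is handed in; nothing more can be done
None
```

The bin is tipped fully forward and left open; the left tin weighed about 6 N (full) and stands upright in the green tray, and the right tin about 1.4 N (empty) and stands upright in the yellow; I handed the job in at about 25 s, and the sign-off returned no verdict.

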